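# Index the blower on its swivel test fixture to face the air-speed probe

## Robot

A 6-joint arm with a two-finger parallel gripper is mounted at the origin on the work surface. World frame = base frame: x ahead of the robot, y to its left, z up, the work surface at z = 0. Lengths are in m, angles in degrees, forces in N, time in s.
With the tool pointing down it reaches from about 0.375 to 0.975 m from the base axis. Payload 3.8 kg.
Tool frame: the origin (TCP) lies at the centre of the arm's flange, where the gripper is bolted on; the fingertips stand 173 mm ahead of it and the grasp point (between the pads) lies 155 mm ahead of it; z points along the fingers, y is the direction in which the jaws open and shut (so a half turn about z gives the same grasp; the last joint's range is limited). The gripper opens to 85 mm and grips with 20 to 120 N. Pads are 22 mm wide; open, the fingers measure 114 mm over their backs; the gripper's body (76 mm by 85 mm) begins 54 mm behind the grasp point. The pads swing forward as they close: fully open they stand 13 mm farther back than shut.
Start: joints at [-65.426, 15.12, 91.902, -0, 72.978, -2.114], TCP at [0.303, -0.603, 0.405] pointing down, gripper open.
Joint ranges: [-150.88, 150.88], [-54.13, 125.18], [17.81, 147.31], [-75.09, 255.09], [0, 152.58], [-146.25, 146.25]. Speed limits (degrees/s): [147.25, 147.25, 180, 180, 180, 180].

## Interface

Orientations are given as a 3x3 rotation matrix whose columns are the frame's x, y, z axes.
In Python, from station import * gives the robot as it stands.
- The arm moves only by the shell command python3 -m jog 'ROWS'. ROWS is a JSON object of lists of equal length, an entry for each row: "dr": the turn, a rotation vector about the tool's x, y, z in rad, a list of three; "dp": the shift along the tool's x, y, z in m, a list of three; "claw": the opening, from 0 (shut) to 1 (fully open). In form: {"dr": [[rx, ry, rz], ...], "dp": [[x, y, z], ...], "claw": [claw, ...]}. A call has 1 to 20 rows; each row shifts and turns the pose as measured when the row begins, along the tool's axes as they then stand; what a row does not reach is not made up. A row lasts 1/8 s, in which the tool goes at most 62.5 mm and 10.7 degrees, less where a joint would pass 70% of its speed; a pose out of reach is approached as far as the arm can. A call with a gripper value outside its range is refused whole. The fingers move at their own pace and stop on an object; the grip force is fixed at half the most. Time passes only in rows, so rows that do not move let the fingers close. It gives the time, the measured TCP pose, the force and the opening at its end, in the units of the state.
- state(): the state, without advancing time (a new reading comes with each control period).
- grab_frame(name): name is "side" or "top"; returns (picture, depth): 384x512x3 uint8, red, green, blue; 384x512 float32, m along the optical axis (not along the pixel's ray), 0 where there is no reading.
- camera_model(name): a dict with "fx", "fy", "cx", "cy" (pixels), "pose" (4x4, takes a point from camera to world coordinates). Camera axes: x right, y down, z forward; pixel columns grow to the right and rows downward; lengths in m; the calibration is good to about 2 mm. A picture is of the moment at which its call begins. camera_model takes no time and is no camera call.
- job_done(): hands the job in, once; it reports no verdict.
The state is a dict: "t": time; "qpos": joint angles; "joint_velocities": joint speeds; "joint_efforts": joint torques, N m; "ee_pos": TCP position; "tool_rot": TCP orientation; "wrist_force": force on the tool from outside, world axes, zero at the start; "wrist_torque": the same for the moment, N m; "finger_gap": finger opening in m.
Only numpy, scipy, OpenCV 4.12 (cv2) and the standard library are available. Lean on these libraries where they do the work, as an engineer would, in place of code of your own. Each camera call takes 0.05 s, during which the arm holds its last target.

## Task

Turn the blower on its swivel test fixture so that its outlet tube points straight at the white ball of the air-speed probe: pull up the locking plunger's T-handle and twist it anticlockwise so that it stays out by itself, let go of it, swing the plate round (it has two hand posts for this) to the stop that faces the probe, then twist the T-handle back and let the plunger drop fully home so that the plate is locked. Do not push on the blower or its tube, and leave the probe and the other things on the bench where they are.

Things in the scene. Friction and masses are not known exactly. Their poses are not given: they have to be found in the camera images.
- fixture: Swivel fixture bolted to the bench: grey base 230 mm across, on it an aluminium turning plate 260 mm across (top 52 mm high) that carries the blower. Origin on the upright swivel axis at bench height, z up. Its -x axis points to the locking plunger, 115 mm from the swivel axis, held by a bracket 56 mm wide, 78 mm high, and a slotted steel sleeve 38 mm across, up to 120 mm high.
- swivel (a joint): Turn of the plate, rad, positive anticlockwise from above. Starts locked at 0. Index holes every 15 degrees (0.2618 rad) can be locked from -60 to +60 degrees; it turns to +-66. Needs about 1 N at a hand post and stays where left. Locked it has 0.01 rad of play. Within about 2.5 degrees of a hole the round-ended pin, let down, centres the plate; further off it rests on the plate's top.
- plunger_lift (a joint): Lift of the spring-loaded locking plunger, m: 0 fully home (13 mm pin in a hole), 0.024 at most. Pulling takes about 10 N at home, 17 N fully out. The sleeve's slot bars the twist until it is lifted about 16 mm. Twisted and let go it rests at about 0.014, held out, clear of the plate.
- plunger_twist (a joint): Twist of the T-handle, rad, positive anticlockwise from above: 0 with its cross pin in the slot (bar along the fixture's x axis), about 1.29 (74 degrees) where the cross pin drops into a notch 2 mm deep in the sleeve's top and holds the plunger out; limit 1.36. To twist back lift it about 4 mm first; near 0 (within 0.1) the cross pin finds the slot and the spring pulls the plunger home.
- t_handle: Black T-handle of the plunger: a bar 66 mm long (its x axis), 15 mm wide (y), 20 mm high (z). Origin at the bar's centre, 147 mm above the bench when home, on the plunger's upright axis. It rises and twists with the plunger. At home 17 mm are free between the bar and the sleeve's top.
- post_left (a point): Centre of the grip of one of the turning plate's two upright hand posts: black round grip 24 mm across, 70 mm high, its centre 140 mm above the bench and 115 mm from the swivel axis, 75 degrees anticlockwise (seen from above) from the tube's direction. It goes round with the plate.
- post_right (a point): Centre of the grip of the other hand post, the same, 75 degrees clockwise from the tube's direction.
- blower: Blower clamped on the plate: black scroll housing 124 mm across, silver motor 80 mm across on top (up to 168 mm high, its axis 12 mm in x and 33 mm in y from the swivel axis in the blower's frame), flange and steel outlet tube 54 mm in diameter along its x axis, 85 mm above the bench. Origin on the swivel axis at bench height.
- tube_mouth (a point): Centre of the outlet tube's open end, 190 mm from the swivel axis, 85 mm above the bench; x points straight out of the tube, z up.
- probe_ball (a point): Centre of the air-speed probe's white ball (22 mm, in a thin round wire guard), 85 mm above the bench on a slim rod on a round steel foot 68 mm across. It stands about 250 mm from the swivel axis, in the direction of one of the fixture's stops to within 2 degrees.
- probe: The probe's stand, loose, 0.6 kg; origin under its foot.
- can: Bystander: plain metal spray can, 64 mm across, 165 mm high; origin under it.
- jar: Bystander: white jar with a black lid, 76 mm across, 95 mm high; origin under it.
- mug: Bystander: open steel cup, 74 mm across, 88 mm high; origin under it.
- screwdriver: Bystander: screwdriver 200 mm long lying beside the fixture.
- brush: Bystander: hand brush 180 mm long lying beside the fixture.
- bin: Bystander: open yellow parts bin 140 x 100 x 75 mm.
- wrench: Bystander: wrench 190 mm long lying on the bench.
Mind the look-alikes: they are no part of the job. Leave any orange or red look-alike of the probe alone.

How it is judged (in metres and radians):
On the way, in this order (a step that is already met when the one before it is completed fails the run):
1. the plunger is pulled up and twisted so that it stays out by itself, with the hand off it (value of joint plunger_lift above 0.01 m and value of joint plunger_twist above 0.9 rad and contact force between the fingers and t_handle below 0.3 N), for 0.2 s.
2. the blower is swung until its tube points at the probe's ball, the plunger still held out (all of step 1 and y of probe_ball in the frame of tube_mouth between -0.022 and 0.022 m), for 0.2 s.
At the end, for the whole second after the job is handed in: The ball's centre lies within 22 mm sideways of the tube's axis, the plunger is fully home (lift under 2 mm, T-handle within 0.15 rad of the slot), the plate is at rest, the probe has moved less than 15 mm and the other loose things less than 20 mm (y of probe_ball in the frame of tube_mouth between -0.022 and 0.022 m and value of joint plunger_lift below 0.002 m and value of joint plunger_twist between -0.15 and 0.15 rad and velocity of joint swivel between -0.02 and 0.02 rad/s and distance of probe_ball from where it was at the start of the episode below 0.015 m and not (distance of any of can, jar, mug, screwdriver, brush, bin, wrench from where it was at the start of the episode above 0.02 m)); the robot touches nothing.
It fails at once if the robot pushes on the blower or its tube (over 3 N) (contact force between the arm and blower above 3 N).
It fails at once if the fingers push on the blower or its tube (over 3 N) (contact force between the fingers and blower above 3 N).
It fails at once if the probe is moved more than 15 mm (distance of probe_ball from where it was at the start of the episode above 0.015 m).
It fails at once if another thing on the bench is moved more than 20 mm (distance of any of can, jar, mug, screwdriver, brush, bin, wrench from where it was at the start of the episode above 0.02 m).
It also fails if it takes over 67 s, if anything falls off the work surface, if the arm or the gripper's body presses on something with over 40 N, if the wrist force passes 120 N, or if a joint passes its speed limit or range.

## Working session

There is one attempt and no reset: what is moved stays moved. The work goes in short steps, Python scripts to look and compute and a shell command to move; the robot and the scene stay as the last step left them, time stands still between calls to the robot, and variables do not carry over. Pictures are saved under pics/ and viewed, and the job is handed in when it is done.

```bash
ls; mkdir -p pics; python3 - <<'E'
from station import *
import cv2, numpy as np, json
s=state();print({k:np.round(v,3).tolist() for k,v in s.items()})
for n in("side","top"):
    p,d=grab_frame(n);cv2.imwrite(f"pics/{n}0.png",p[:,:,::-1]);np.savez(f"pics/{n}0.npz",p=p,d=d)
    m=camera_model(n);print(n,m)
E
```

```text
pics
{'t': 0.0, 'qpos': [-65.426, 15.169, 91.982, -0.001, 72.979, -2.115], 'joint_velocities': [0.001, -0.097, -0.01, -0.022, 0.128, -0.001], 'joint_efforts': [-0.0, -51.511, -36.732, 0.0, 0.013, -0.0], 'ee_pos': [0.303, -0.603, 0.403], 'tool_rot': [[0.893, 0.449, -0.001], [0.449, -0.893, 0.002], [0.0, -0.002, -1.0]], 'wrist_force': [0.198, -0.505, -0.232], 'wrist_torque': [0.015, -0.034, -0.029], 'finger_gap': 0.085}
side {'fx': 397.5138598999501, 'fy': 397.5138598999501, 'cx': 251.48629056332933, 'cy': 192.1926530763561, 'pose': array([[ 0.92860236, -0.2023326 ,  0.31106136,  0.10462739],
       [-0.37057503, -0.46208581,  0.80569898, -1.24932105],
       [-0.01928213, -0.86344555, -0.50407339,  0.89474443],
       [ 0.        ,  0.        ,  0.        ,  1.        ]])}
top {'fx': 462.8179307237997, 'fy': 462.8179307237997, 'cx': 255.17797227822558, 'cy': 196.77241874317141, 'pose': array([[-1.85803232e-02, -9.85510587e-01,  1.68593163e-01,
         3.45406920e-01],
       [-9.99824864e-01,  1.86918434e-02, -9.25657915e-04,
         1.23949388e-02],
       [-2.23907133e-03, -1.68580836e-01, -9.85685289e-01,
         1.65463462e+00],
       [ 0.00000000e+00,  0.00000000e+00,  0.00000000e+00,
         1.00000000e+00]])}
```

View pics/side0.png

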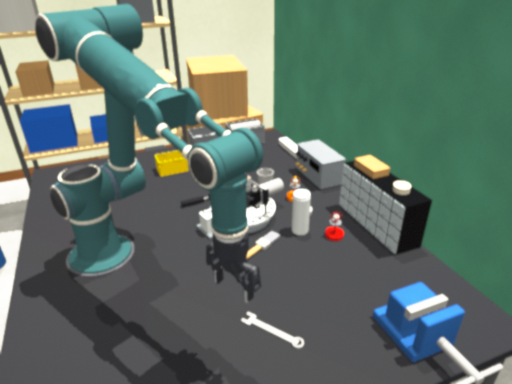

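View pics/top0.png

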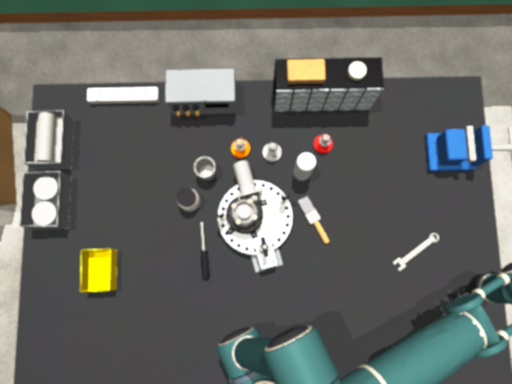

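```bash
python3 - <<'E'
import cv2
p=cv2.imread("pics/top0.png");c=p[125:285,165:365];cv2.imwrite("pics/topc.png",cv2.resize(c,None,fx=4,fy=4,interpolation=cv2.INTER_CUBIC)[:600])
p=cv2.imread("pics/side0.png");c=p[120:270,150:350];cv2.imwrite("pics/sidec.png",cv2.resize(c,None,fx=4,fy=4,interpolation=cv2.INTER_CUBIC))
E
```

```text
(no output)
```

View pics/topc.png

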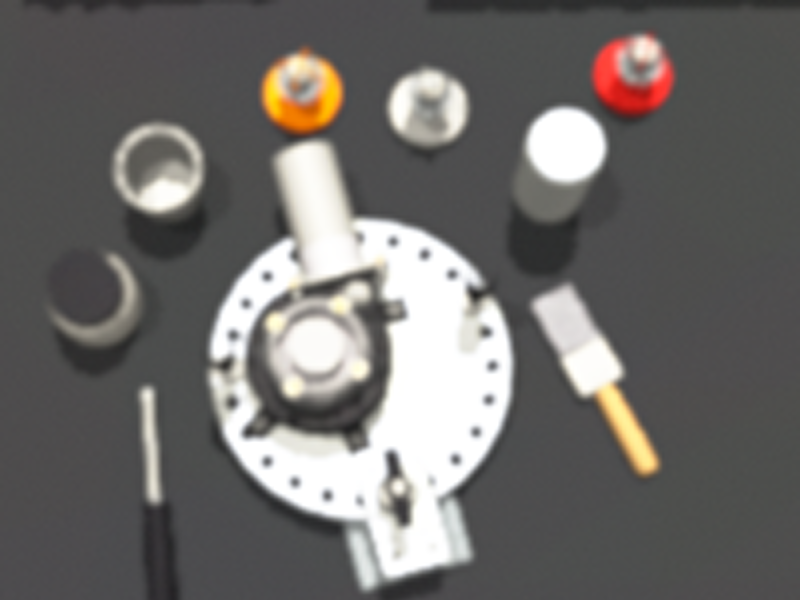

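View pics/sidec.png

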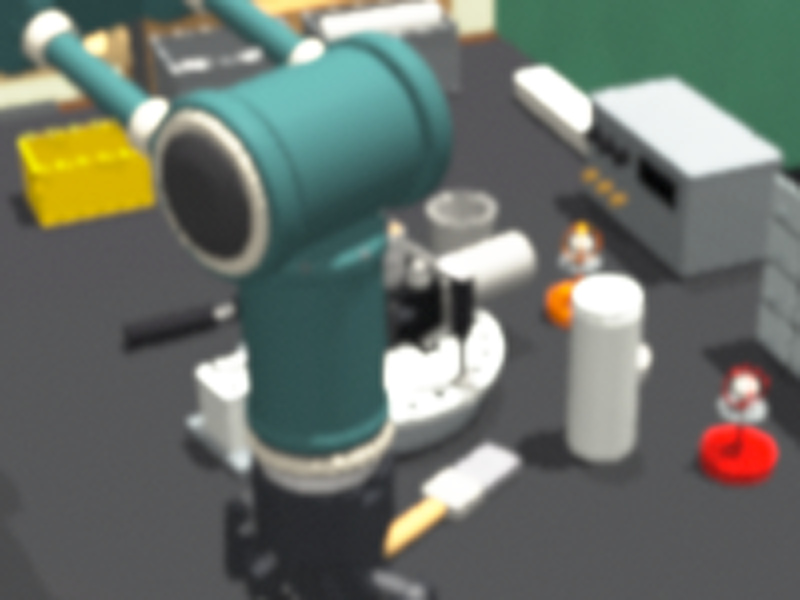

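```bash
cat > h.py <<'E'
import numpy as np
from station import *
def pix(name,u,v,z):
    m=camera_model(name);T=m["pose"];d=T[:3,:3]@np.array([(u-m["cx"])/m["fx"],(v-m["cy"])/m["fy"],1]);o=T[:3,3]
    return o+d*(z-o[2])/d[2]
def proj(name,P):
    m=camera_model(name);T=m["pose"];c=T[:3,:3].T@(np.asarray(P)-T[:3,3]);return np.array([m["fx"]*c[0]/c[2]+m["cx"],m["fy"]*c[1]/c[2]+m["cy"]])
def depthpt(name,u,v,d):
    m=camera_model(name);T=m["pose"];return T[:3,:3]@np.array([(u-m["cx"])/m["fx"],(v-m["cy"])/m["fy"],1])*d+T[:3,3]
E
python3 - <<'E'
from h import *
import cv2
C=lambda a,b:(165+(a+.5)/4-.5,125+(b+.5)/4-.5)
f=np.load("pics/top0.npz");d=f["d"]
for n,a,b,z in [("plateC",361,369,.052),("Tfar",390,455,.157),("Tnear",402,520,.157),("Tboss",397,490,.157),("postL",220,366,.175),("postR",484,290,.175),("ball",432,80,.096),("foot",428,110,.008),("tubetop_mouth",303,150,.112),("tubetop_base",330,270,.112),("orange",302,95,.005)]:
    u,v=C(a,b);P=pix("top",u,v,z); D=d[int(round(v)),int(round(u))]
    print(n,np.round((u,v),1),P.round(3), depthpt("top",u,v,D).round(3))
# plate fit: depth points with height 0.045-0.06
vv,uu=np.mgrid[150:290,200:310]
P=np.array([depthpt("top",u,v,d[v,u]) for u,v in zip(uu.ravel(),vv.ravel())])
q=P[(abs(P[:,2]-.052)<.006)]
print(len(q),q.min(0),q.max(0))
(cx,cy),r=cv2.minEnclosingCircle(q[:,:2].astype(np.float32));print(cx,cy,r)
E
```

```text
plateC [254.9 216.9] [0.548 0.013 0.052] [0.534 0.013 0.167]
Tfar [262.1 238.4] [ 0.465 -0.009  0.157] [ 0.465 -0.009  0.156]
Tnear [265.1 254.6] [ 0.412 -0.017  0.157] [ 0.412 -0.017  0.159]
Tboss [263.9 247.1] [ 0.436 -0.014  0.157] [ 0.436 -0.014  0.16 ]
postL [219.6 216.1] [0.537 0.127 0.175] [0.54  0.128 0.158]
postR [285.6 197.1] [ 0.595 -0.088  0.175] [ 0.596 -0.088  0.172]
ball [272.6 144.6] [ 0.795 -0.053  0.096] [ 0.792 -0.053  0.108]
foot [271.6 152.1] [ 0.792 -0.053  0.008] [ 0.774 -0.05   0.075]
tubetop_mouth [240.4 162.1] [0.731 0.059 0.112] [0.731 0.06  0.109]
tubetop_base [247.1 192.1] [0.626 0.038 0.112] [0.626 0.038 0.112]
orange [240.1 148.4] [0.809 0.063 0.005] [0.794 0.061 0.061]Traceback (most recent call last):
  File "<stdin>", line 10, in <module>
  File "h.py", line 9, in depthpt
    m=camera_model(name);T=m["pose"];return T[:3,:3]@np.array([(u-m["cx"])/m["fx"],(v-m["cy"])/m["fy"],1])*d+T[:3,3]
ValueError: time passes only in moves, steps and waits
```

```bash
cat >> h.py <<'E'
def cloud(name,d,u0,u1,v0,v1):
    m=camera_model(name);T=m["pose"];vv,uu=np.mgrid[v0:v1,u0:u1];D=d[v0:v1,u0:u1]
    c=np.stack([(uu-m["cx"])/m["fx"]*D,(vv-m["cy"])/m["fy"]*D,D],-1)
    return c@T[:3,:3].T+T[:3,3],D>0
E
python3 - <<'E'
from h import *
import cv2
f=np.load("pics/top0.npz");d=f["d"];p=f["p"]
P,ok=cloud("top",d,200,310,150,290)
m=ok&(abs(P[...,2]-.052)<.005)
q=P[m]; q=q[np.hypot(q[:,0]-.548,q[:,1]-.013)<.14]
(cx,cy),r=cv2.minEnclosingCircle(q[:,:2].astype(np.float32));print("plate",len(q),cx,cy,r)
P2,_=cloud("top",d,255,275,232,262)
np.set_printoptions(linewidth=200)
print((P2[...,2]*1000).round().astype(int))
m=(P2[...,2]>.15);q=P2[m];print("bar",q.min(0),q.max(0),q.mean(0)); 
# tube ridge: points in direction, z>.1 outside r .1
q=P[ok]; r=np.hypot(q[:,0]-.548,q[:,1]-.013); q=q[(r>.11)&(r<.2)&(q[:,2]>.085)&(q[:,2]<.118)&(q[:,0]>.62)&(q[:,1]>0)]
mu=q[:,:2].mean(0);w,V=np.linalg.eigh(np.cov((q[:,:2]-mu).T));print("tube",len(q),mu,np.degrees(np.arctan2(*V[::-1,1])),np.degrees(np.arctan2(mu[1]-.013,mu[0]-.548)),np.sqrt(w))
c=p[225:285,240:300];cv2.imwrite("pics/tz.png",cv2.resize(c,None,fx=10,fy=10,interpolation=cv2.INTER_CUBIC)[:,:,::-1])
c=p[135:165,255:290];cv2.imwrite("pics/ballz.png",cv2.resize(c,None,fx=16,fy=16,interpolation=cv2.INTER_CUBIC)[:,:,::-1])
E
```

```text
plate 2038 0.5512771010398865 0.012993932701647282 0.12973777949810028
[[ 53  49  54  51  57  51  54  51  49  53  53  49  53  52  53  61  49  47  49  51]
 [ 65  49  50  55  57  56  52  54  52  52  53  50  52  54  54  54  51  52  50  50]
 [ 62  56  51  52  54  50  56  58  54  56  49  59  55  49  52  51  55  53  52  51]
 [ 58  56  61  55  48  59  49  57  50  46  54  52  52  50  49  50  55  51  46  47]
 [ 55  63  51  56  52  55  58  54 158  52  45  49  54  58  56  50  50  57  50  55]
 [ 62  61  53  50  50  45 156 159 160 156  53  59  54  56  57  52  51  64  50  51]
 [ 58  58  56  53  53  50 160 156 157 158 156  52  54  53  52  53  53  44  53  59]
 [ 60  52  53  47  53  62 158 159 159 162 161  55  53  49  54  56  56  49  54  56]
 [ 50  54  50  53  51  54 156 153 157 160 153  81  72  78  80  81  51  54  58  55]
 [ 58  53  47  50  55  49 158 154 161 155 157  72  83  75  73  81  44  53  50  52]
 [ 53  53  47  55  72  87  79 162 155 157 164  74  75  80  76  79  75  52  45  49]
 [ 56  74  76  78  81  82  82 156 156 157 156 158 117  77  79  78  87  46  54  52]
 [ 80  81  78  75  75  81 115 154
[... 975 characters left out ...]
0  75  78  81  77  82  79  83 156 155 158  81  73  85  79  79  78  82]
 [ 20  11  15  18  77  76  78  79  75  73  77  84  80  79  82  80  85  81  80  76]
 [ 14  18  12  19  82  74  78  79  78  81  77  79  80  73  79  85  78  79  81  77]
 [ 16  14   6  12  75  78  88  82  76  80  81  77  81  77  82  84  85  84  82  81]
 [ 11  15  12  14  74  68  80  83  81  86  81  83  84  84  80  76  78  83  79  77]
 [ 17  15  10  25  15  80  79  78  81  81  84  81  77  84  83  82  78  85  85  77]]
bar [ 0.40780324 -0.02695546  0.1504915 ] [ 0.47224538 -0.00511459  0.16470189] [ 0.43943642 -0.01592111  0.15733289]
tube 364 [0.69380143 0.05010743] -165.87604285171702 14.279006363821331 [0.0154511  0.02421695]
```

View pics/tz.png

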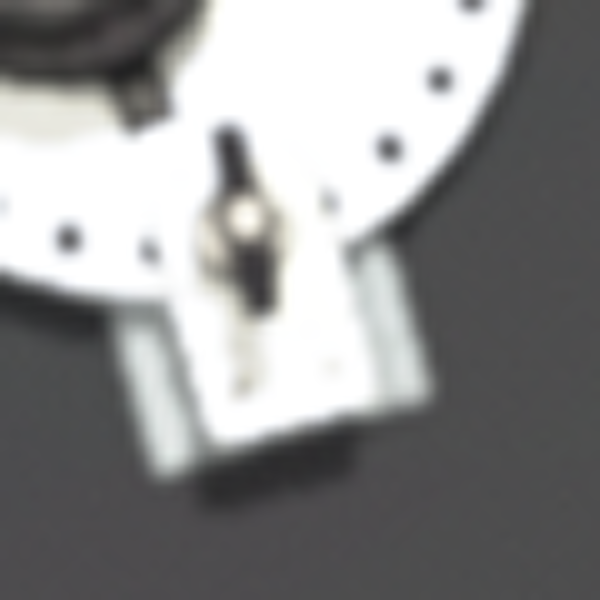

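View pics/ballz.png

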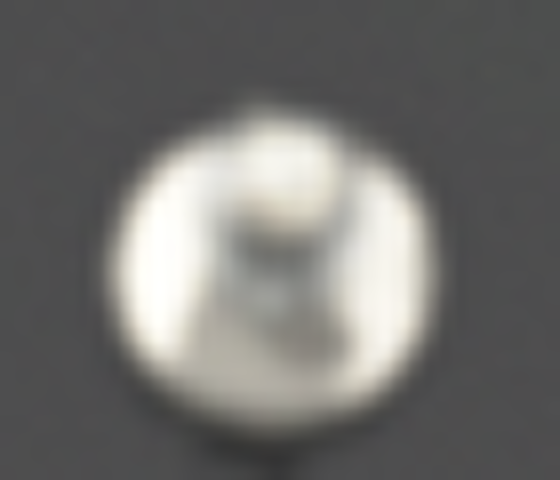

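```bash
python3 -m jog '{"dr":[[0,0,0],[0,0,0],[0,0,0],[0,0,0],[0,0,0],[0,0,0],[0,0,0],[0,0,0],[0,0,0],[0,0,0],[0,0,0],[0,0,0],[0,0,0.1],[0,0,0.1],[0,0,0]],"dp":[[0.032,-0.038,0],[0.032,-0.038,0],[0.032,-0.038,0],[0.032,-0.038,0],[0.032,-0.038,0],[0.032,-0.038,0],[0.032,-0.038,0],[0.032,-0.038,0],[0.032,-0.038,0],[0.032,-0.038,0],[0.032,-0.038,0],[0.032,-0.038,0],[0,0,0],[0,0,0],[0,0,0]],"claw":[1,1,1,1,1,1,1,1,1,1,1,1,1,1,1]}'
```

```text
t: 1.98
ee_pos: [0.4425, -0.0031, 0.3986]
tool_rot: [[0.966, 0.258, -0.006], [0.258, -0.966, 0.009], [-0.004, -0.01, -1.0]]
wrist_force: [0.4, -0.2, -0.5]
finger_gap: 0.0854
```

```bash
cat >> h.py <<'E'
def togo(x,y,z,yaw):
    s=state();R=np.array(s["tool_rot"]);p=np.array(s["ee_pos"])
    c=np.degrees(np.arctan2(R[1,0],R[0,0]))
    from scipy.spatial.transform import Rotation as Ro
    a=np.radians(yaw);Rt=np.array([[np.cos(a),np.sin(a),0],[np.sin(a),-np.cos(a),0],[0,0,-1.]])
    print("t",round(s["t"],2),"pos",p.round(4),"yaw",c.round(2),"dp tool",(R.T@(np.array([x,y,z])-p)).round(4),"dr tool",Ro.from_matrix(R.T@Rt).as_rotvec().round(4),"F",np.round(s["wrist_force"],1),"gap",round(s["finger_gap"],4),"q",np.round(s["qpos"],1))
E
python3 -c "
from h import *
togo(.4394,-.0159,.305,14.5)"
```

```text
t 1.98 pos [ 0.4425 -0.0031  0.3986] yaw 14.96 dp tool [-0.0059  0.0125  0.0935] dr tool [-0.0099  0.0039  0.008 ] F [ 0.4 -0.2 -0.5] gap 0.0854 q [ -3.8 -10.5 119.1   0.5  71.7  71.1]
```

```bash
python3 -m jog '{"dr":[[-0.01,0.004,0.008],[0,0,0],[0,0,0]],"dp":[[-0.006,0.0125,0],[0,0,0.03],[0,0,0.02]],"claw":[1,1,1]}'; python3 - <<'E'
from h import *
import cv2
togo(.4394,-.0159,.305,14.5)
p,d=grab_frame("side");c=p[130:260,150:330];cv2.imwrite("pics/s1.png",cv2.resize(c,None,fx=4,fy=4,interpolation=cv2.INTER_CUBIC)[:,:,::-1])
E
```

```text
t: 2.35
ee_pos: [0.4402, -0.0195, 0.3491]
tool_rot: [[0.967, 0.253, 0.005], [0.253, -0.967, -0.003], [0.004, 0.004, -1.0]]
wrist_force: [0.6, 0.6, 0.1]
finger_gap: 0.0852
t 2.35 pos [ 0.4402 -0.0195  0.3491] yaw 14.65 dp tool [-0.     -0.0039  0.0441] dr tool [ 0.0041 -0.0042  0.0026] F [0.6 0.6 0.1] gap 0.0852 q [ -5.7  -8.6 122.9  -0.2  65.4  69.7]
```

View pics/s1.png

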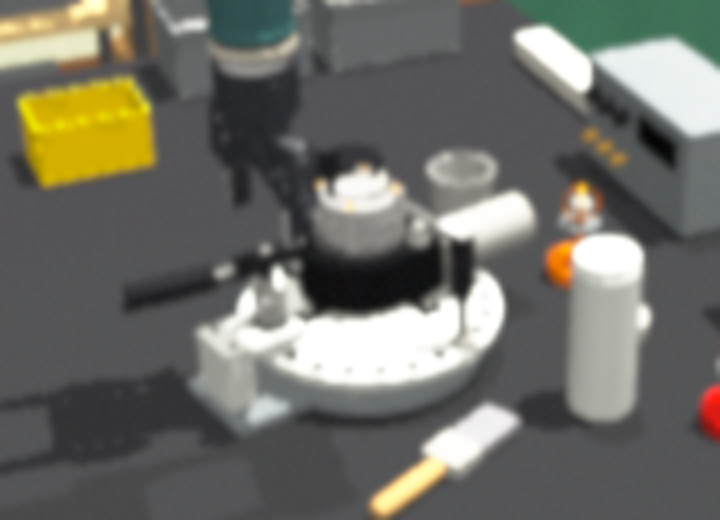

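```bash
python3 -m jog '{"dr":[[0.004,-0.004,0],[0,0,0],[0,0,0],[0,0,0],[0,0,0]],"dp":[[0,-0.004,0.014],[0,0,0.014],[0,0,0.010],[0,0,0.003],[0,0,0]],"claw":[1,1,1,1,1]}'; python3 -c "
from h import *
togo(.4394,-.0159,.305,14.5)"
```

```text
t: 3.02
ee_pos: [0.4383, -0.0169, 0.3039]
tool_rot: [[0.968, 0.252, -0.003], [0.252, -0.968, -0.0], [-0.003, -0.0, -1.0]]
wrist_force: [-0.4, 0.6, 0.6]
finger_gap: 0.0854
t 3.02 pos [ 0.4383 -0.0169  0.3039] yaw 14.62 dp tool [ 0.0013 -0.0007 -0.0011] dr tool [-0.0003  0.003   0.0022] F [-0.4  0.6  0.6] gap 0.0854 q [ -5.5  -5.8 125.7  -0.   60.3  69.9]
```

```bash
python3 -m jog '{"dr":[[0,0,0],[0,0,0],[0,0,0],[0,0,0],[0,0,0],[0,0,0],[0,0,0],[0,0,0]],"dp":[[0.001,-0.001,0],[0,0,0],[0,0,0],[0,0,0],[0,0,0],[0,0,0],[0,0,0],[0,0,0]],"claw":[0.4,0.2,0,0,0,0,0,0]}'; python3 -c "
from h import *
togo(.4394,-.0159,.305,14.5)"
```

```text
t: 4.03
ee_pos: [0.4392, -0.0136, 0.3058]
tool_rot: [[0.968, 0.252, -0.002], [0.252, -0.968, 0.005], [-0.001, -0.006, -1.0]]
wrist_force: [-0.5, 2.2, -0.3]
finger_gap: 0.0139
t 4.03 pos [ 0.4392 -0.0136  0.3058] yaw 14.58 dp tool [-0.0003  0.0022  0.0008] dr tool [-0.0055  0.001   0.0014] F [-0.5  2.2 -0.3] gap 0.0139 q [ -5.1  -5.9 125.5   0.3  60.5  70.1]
```

```bash
python3 -m jog '{"dr":[[0,0,0],[0,0,0],[0,0,0],[0,0,0],[0,0,0]],"dp":[[0,0,-0.006],[0,0,-0.006],[0,0,-0.005],[0,0,-0.003],[0,0,-0.001]],"claw":[0,0,0,0,0]}'; python3 -c "
from h import *
togo(.4394,-.0159,.305,14.5)"
```

```text
t: 4.65
ee_pos: [0.4386, -0.0138, 0.3223]
tool_rot: [[0.968, 0.251, -0.003], [0.251, -0.968, 0.006], [-0.002, -0.006, -1.0]]
wrist_force: [5.6, 3.1, -15.0]
finger_gap: 0.0142
t 4.65 pos [ 0.4386 -0.0138  0.3223] yaw 14.55 dp tool [0.0003 0.0024 0.0173] dr tool [-0.0062  0.0015  0.0009] F [  5.6   3.1 -15. ] gap 0.0142 q [ -5.2  -7.  124.6   0.3  62.6  70.1]
```

```bash
python3 -m jog '{"dr":[[0,0,0],[0,0,0],[0,0,0]],"dp":[[0,0,-0.004],[0,0,-0.003],[0,0,-0.001]],"claw":[0,0,0]}'; python3 -c "
from h import *
togo(.4394,-.0159,.305,14.5)"
```

```text
t: 5.03
ee_pos: [0.4384, -0.0138, 0.3268]
tool_rot: [[0.968, 0.251, -0.003], [0.251, -0.968, 0.006], [-0.001, -0.006, -1.0]]
wrist_force: [6.7, 2.2, -16.8]
finger_gap: 0.0141
t 5.03 pos [ 0.4384 -0.0138  0.3268] yaw 14.54 dp tool [0.0005 0.0024 0.0218] dr tool [-0.0063  0.001   0.0007] F [  6.7   2.2 -16.8] gap 0.0141 q [ -5.2  -7.3 124.4   0.4  63.1  70.1]
```

```bash
python3 -m jog '{"dr":[[0,0,-0.12],[0,0,-0.12],[0,0,-0.12],[0,0,-0.12]],"dp":[[0,0,0],[0,0,0],[0,0,0],[0,0,0]],"claw":[0,0,0,0]}'; python3 -c "
from h import *
togo(.4394,-.0159,.305,88.5)"
```

```text
t: 5.52
ee_pos: [0.4384, -0.0139, 0.3222]
tool_rot: [[0.733, 0.68, -0.001], [0.68, -0.733, 0.006], [0.003, -0.005, -1.0]]
wrist_force: [4.5, 1.8, -15.9]
finger_gap: 0.0138
t 5.53 pos [ 0.4384 -0.0139  0.3222] yaw 42.88 dp tool [-0.0007  0.0022  0.0172] dr tool [-0.0033 -0.005  -0.7963] F [  4.5   1.8 -15.9] gap 0.0138 q [ -5.2  -7.1 124.7   0.4  62.5  41.8]
```

Sagging about 1 mm per row under the spring; compensate in z.

```bash
python3 -m jog '{"dr":[[0,0,-0.12],[0,0,-0.12],[0,0,-0.12],[0,0,-0.12],[0,0,-0.12],[0,0,-0.12],[0,0,-0.1]],"dp":[[0,0,-0.003],[0,0,-0.002],[0,0,-0.0015],[0,0,-0.001],[0,0,-0.001],[0,0,-0.001],[0,0,-0.001]],"claw":[0,0,0,0,0,0,0]}'; python3 -c "
from h import *
togo(.4394,-.0159,.305,88.5)"
```

```text
t: 6.4
ee_pos: [0.4385, -0.0141, 0.3247]
tool_rot: [[-0.024, 1.0, 0.001], [1.0, 0.024, 0.007], [0.007, 0.002, -1.0]]
wrist_force: [6.5, 1.2, -15.0]
finger_gap: 0.0138
t 6.4 pos [ 0.4385 -0.0141  0.3247] yaw 91.35 dp tool [-0.0019  0.0009  0.0197] dr tool [ 0.0015 -0.007   0.0497] F [  6.5   1.2 -15. ] gap 0.0138 q [ -5.3  -7.3 124.5   0.5  62.7  -6.8]
```

```bash
python3 -m jog '{"dr":[[0,0,0.045],[0,0,0],[0,0,0],[0,0,0]],"dp":[[0,0,0.001],[0,0,0.0015],[0,0,0.001],[0,0,0.0005]],"claw":[0,0,0,0]}'; python3 -c "
from h import *
togo(.4394,-.0159,.305,88.5)"
```

```text
t: 6.9
ee_pos: [0.4386, -0.0142, 0.3195]
tool_rot: [[0.023, 1.0, 0.002], [1.0, -0.023, 0.007], [0.007, 0.002, -1.0]]
wrist_force: [-0.3, 1.9, -3.1]
finger_gap: 0.0139
t 6.9 pos [ 0.4386 -0.0142  0.3195] yaw 88.7 dp tool [-0.0018  0.0008  0.0145] dr tool [ 0.0018 -0.0075  0.0035] F [-0.3  1.9 -3.1] gap 0.0139 q [ -5.3  -6.9 124.8   0.5  62.   -4.2]
```

```bash
python3 -m jog '{"dr":[[0,0,0],[0,0,0],[0,0,0],[0,0,0],[0,0,0],[0,0,0],[0,0,0],[0,0,0]],"dp":[[0,0,0],[0,0,0],[0,0,0],[0,0,0],[0,0,-0.02],[0,0,-0.03],[0,0,-0.04],[0,0,0]],"claw":[0.5,0.5,0.5,0.5,0.5,0.5,0.5,0.5]}'; python3 - <<'E'
from h import *
import cv2
a=np.radians(14.5-75);X=.5505+.115*np.cos(a);Y=.013+.115*np.sin(a);print(X,Y)
togo(X,Y,.309,14.5+105)
p,d=grab_frame("side");c=p[130:260,150:330];cv2.imwrite("pics/s2.png",cv2.resize(c,None,fx=4,fy=4,interpolation=cv2.INTER_CUBIC)[:,:,::-1])
p,d=grab_frame("top");c=p[125:285,165:365];cv2.imwrite("pics/t2.png",cv2.resize(c,None,fx=4,fy=4,interpolation=cv2.INTER_CUBIC)[:600,:,::-1])
E
```

```text
t: 7.9
ee_pos: [0.4385, -0.0154, 0.4145]
tool_rot: [[0.023, 1.0, 0.002], [1.0, -0.023, 0.006], [0.006, 0.002, -1.0]]
wrist_force: [0.1, 0.5, 0.2]
finger_gap: 0.0428
0.6071287094118987 -0.08709090503308847
t 7.9 pos [ 0.4385 -0.0154  0.4145] yaw 88.7 dp tool [-0.0685  0.17    0.1055] dr tool [ 0.0036 -0.0054 -0.5376] F [0.1 0.5 0.2] gap 0.0428 q [ -5.4 -11.7 118.5   0.4  73.2  -4.2]
```

View pics/s2.png

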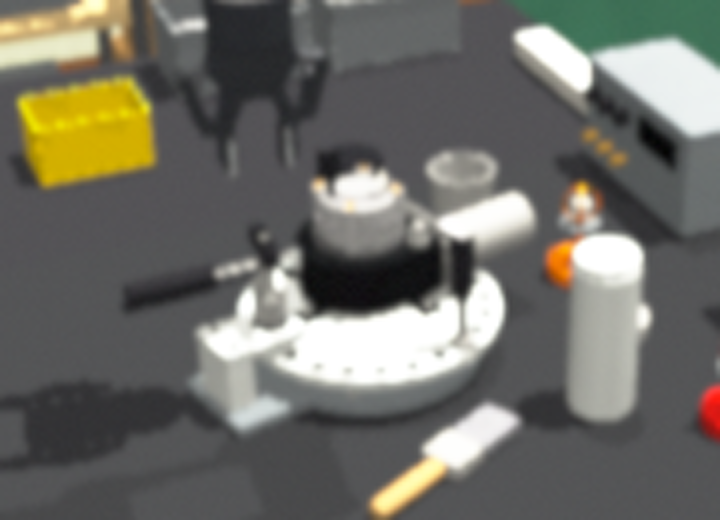

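View pics/t2.png

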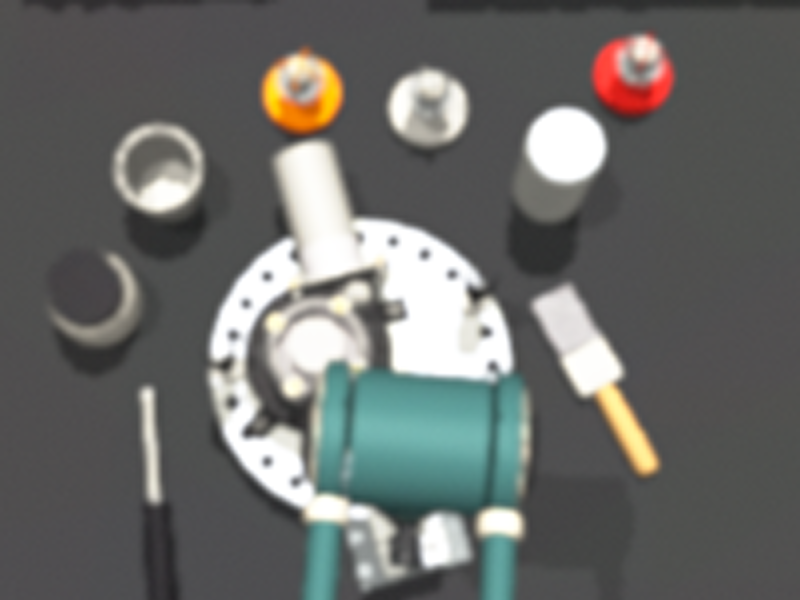

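```bash
python3 - <<'E'
from h import *
f=np.load("pics/top0.npz");d=f["d"]
P,_=cloud("top",d,277,294,188,210)
np.set_printoptions(linewidth=200)
print((P[...,2]*1000).round().astype(int))
q=P[P[...,2]>.155];print(len(q),q.mean(0),q.min(0),q.max(0))
P,_=cloud("top",d,210,230,205,228)
q=P[P[...,2]>.155];print(len(q),q.mean(0),q.min(0),q.max(0))
print(proj("side",[.607,-.087,.175]),proj("side",[.595,-.087,.175]))
E
```

```text
[[  48   53   -3    2    9    4    2   -8   11   -3    4    1   -5   10    1    5 1655]
 [  54   56   52   -5    3    2    3    6    1    1    4   -4    6   -1    6    1    8]
 [  54   59   54   43   -4   -4   -5    1    2    3    2    0    2    5    0   -1    0]
 [  60   54   57   46   52    2    5   -2    3    0   -4   -2   -2    0    6   -5   -2]
 [  54   49   53   51   56   59    1   -3    0   -3    3    4   -3    1    0   -4    1]
 [  54   59   49   56   56  170   51    2    1   -3   -2   -2    3   -5    2   -2    1]
 [  51   47   53   49   49  161   59   56   -2    1    5    8    4   -5    4    1    6]
 [  55   55   56   51   49  169   52   58    1   -6    3    2    3    1    0    0    0]
 [  49   53   54   50  132  162  174  110  111    5  178  164    0    8    5    1   -2]
 [  57   55   54   61  123  147  163  169  168  172  164   -3   -2    4    5    2    5]
 [  53   58   49   56   56  132  134  152  156  151  134    1    4   -4   -6   -8    2]
 [  55   53   55   61   65  119  123  130  131  133   57    7   -8   11    5    2   -2]
 [  49   52   51   60   61   60   79   74   
[... 414 characters left out ...]
 54   56   51   57   47   54   56   50   57   55   53    0    3    0]
 [  49   51   46   57   52   53   52   56   51   55   51   51   51   52   -4    6    0]
 [  47   53   54   58   56   56   61   54   49   48   52   56   53   50    3    3    0]
 [  55   49   54   51   54   52   57   54   57   55   51   56   46   50   49   -4    6]
 [  48   58   53   54   56   51   51   53   52   53   55   50   55   53   50   -4    1]]
15 [ 0.56636744 -0.07117234  0.36530433] [ 0.34540692 -0.09632909  0.15593635] [0.61007417 0.01239494 1.65463462]
17 [0.5469152  0.1262143  0.16703062] [0.53969435 0.11589837 0.15812911] [0.55711102 0.13935937 0.1756451 ]
[265.04726361 187.47392202] [262.03107321 188.1265827 ]
```

```bash
python3 -m jog '{"dr":[[0,0,0],[0,0,0],[0,0,0],[0,0,0],[0,0,-0.135],[0,0,-0.135],[0,0,-0.135],[0,0,-0.135],[0,0,0]],"dp":[[-0.017,0.0425,0],[-0.017,0.0425,0],[-0.017,0.0425,0],[-0.017,0.0425,0],[0,0,0],[0,0,0],[0,0,0],[0,0,0],[0,0,0]],"claw":[0.75,0.75,0.75,0.75,0.75,0.75,0.75,0.75,0.75]}'; python3 -c "
from h import *
togo(.6071,-.0871,.309,119.5)"
```

```text
t: 9.12
ee_pos: [0.6058, -0.0887, 0.3865]
tool_rot: [[-0.508, 0.861, -0.037], [0.861, 0.508, 0.013], [0.03, -0.026, -0.999]]
wrist_force: [-0.6, 0.6, 0.1]
finger_gap: 0.0643
t 9.12 pos [ 0.6058 -0.0887  0.3865] yaw 120.52 dp tool [-0.0016  0.004   0.0774] dr tool [-0.026  -0.0298  0.0183] F [-0.6  0.6  0.1] gap 0.0643 q [-10.8   9.8 100.3   0.3  72.2 -41.4]
```

```bash
python3 -m jog '{"dr":[[-0.026,-0.03,0.018],[0,0,0]],"dp":[[0,0,0],[0,0,0]],"claw":[0.75,0.75]}'; python3 -c "
from h import *
togo(.6071,-.0871,.309,119.5)"
```

```text
t: 9.38
ee_pos: [0.605, -0.0886, 0.3835]
tool_rot: [[-0.488, 0.873, -0.004], [0.873, 0.488, 0.001], [0.002, -0.003, -1.0]]
wrist_force: [-0.0, -0.2, 0.2]
finger_gap: 0.0646
t 9.38 pos [ 0.605  -0.0886  0.3835] yaw 119.21 dp tool [0.0001 0.0028 0.0745] dr tool [-0.0033 -0.0025 -0.005 ] F [-0.  -0.2  0.2] gap 0.0646 q [-10.7   9.2 101.3  -0.   69.8 -39.9]
```

```bash
python3 -m jog '{"dr":[[-0.003,-0.003,-0.005],[0,0,0],[0,0,0],[0,0,0],[0,0,0]],"dp":[[0,0.003,0.02],[0,0,0.02],[0,0,0.02],[0,0,0.012],[0,0,0]],"claw":[0.75,0.75,0.75,0.75,0.75]}'; python3 - <<'E'
from h import *
import cv2
togo(.6071,-.0871,.309,119.5)
p,d=grab_frame("side");c=p[110:260,170:350];cv2.imwrite("pics/s3.png",cv2.resize(c,None,fx=4,fy=4,interpolation=cv2.INTER_CUBIC)[:,:,::-1])
E
```

```text
t: 10.0
ee_pos: [0.6066, -0.0871, 0.3061]
tool_rot: [[-0.489, 0.872, -0.005], [0.872, 0.489, 0.0], [0.003, -0.004, -1.0]]
wrist_force: [0.1, -0.7, -0.5]
finger_gap: 0.064
t 10.0 pos [ 0.6066 -0.0871  0.3061] yaw 119.3 dp tool [-0.0003  0.0004 -0.0029] dr tool [-0.0042 -0.0029 -0.0034] F [ 0.1 -0.7 -0.5] gap 0.064 q [-10.5  13.  105.3  -0.   61.9 -39.8]
```

View pics/s3.png

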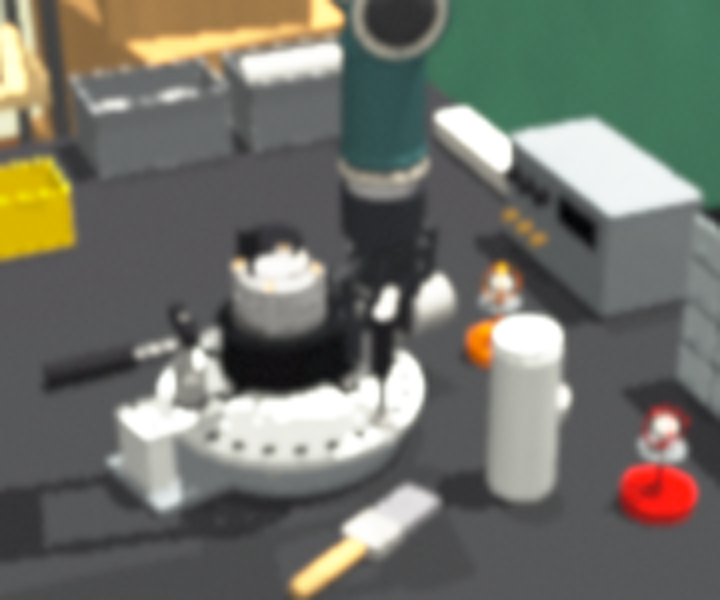

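```bash
python3 -m jog '{"dr":[[0,0,0],[0,0,0],[0,0,0],[0,0,0],[0,0,0],[0,0,0]],"dp":[[0,0,0],[0,0,0],[0,0,0],[0,0,0],[0,0,0],[0,0,0]],"claw":[0.2,0.2,0.2,0.2,0.2,0.2]}'; python3 - <<'E'
from h import *
togo(.6071,-.0871,.309,119.5)
c=np.array([.5505,.013])
for k in range(-66,-95,-6):
    a=np.radians(14.5+k+ -9+0);
for k in (-6,-12,-18,-24,-30):
    a=np.radians(-60.5+k);print(k,(c+.115*np.array([np.cos(a),np.sin(a)])).round(4),119.5+k)
E
```

```text
t: 10.8
ee_pos: [0.6078, -0.0871, 0.309]
tool_rot: [[-0.489, 0.872, 0.0], [0.872, 0.489, -0.0], [-0.0, 0.0, -1.0]]
wrist_force: [0.5, 0.2, -2.3]
finger_gap: 0.0225
t 10.8 pos [ 0.6078 -0.0871  0.309 ] yaw 119.28 dp tool [ 0.0004 -0.0006 -0.    ] dr tool [ 0.0001  0.0003 -0.0039] F [ 0.5  0.2 -2.3] gap 0.0225 q [-10.5  12.9 105.1  -0.   61.9 -39.8]
-6 [ 0.5964 -0.0925] 113.5
-12 [ 0.5851 -0.0967] 107.5
-18 [ 0.5734 -0.0997] 101.5
-24 [ 0.5615 -0.1015] 95.5
-30 [ 0.5495 -0.102 ] 89.5
```

```bash
python3 -m jog '{"dr":[[0,0,0.07],[0,0,0.07],[0,0,0.07],[0,0,0.07],[0,0,0.07]],"dp":[[0.0003,-0.008,0],[0.0003,-0.008,0],[0.0003,-0.008,0],[0.0003,-0.008,0],[0.0003,-0.008,0]],"claw":[0.2,0.2,0.2,0.2,0.2]}'; python3 - <<'E'
from h import *
togo(.5495,-.102,.309,89.5)
E
```

```text
t: 11.42
ee_pos: [0.569, -0.1004, 0.309]
tool_rot: [[-0.153, 0.988, -0.001], [0.988, 0.153, -0.001], [-0.001, -0.001, -1.0]]
wrist_force: [-0.3, 0.5, -0.5]
finger_gap: 0.0227
t 11.43 pos [ 0.569  -0.1004  0.309 ] yaw 98.82 dp tool [ 0.0014 -0.0195  0.    ] dr tool [-0.0014  0.0012  0.1626] F [-0.3  0.5 -0.5] gap 0.0227 q [-1.240e+01  9.200e+00  1.096e+02 -1.000e-01  6.130e+01 -2.120e+01]
```

```bash
python3 -m jog '{"dr":[[0,0,0.07],[0,0,0.07],[0,0,0.022],[0,0,0]],"dp":[[0.0005,-0.009,0],[0.0003,-0.008,0],[0.0003,-0.0025,0],[0,0,0]],"claw":[0.2,0.2,0.2,0.2]}'; python3 - <<'E'
from h import *
import cv2
togo(.5495,-.102,.309,89.5)
p,d=grab_frame("top");np.savez("pics/t4.npz",p=p,d=d);c=p[125:285,165:365];cv2.imwrite("pics/t4.png",cv2.resize(c,None,fx=4,fy=4,interpolation=cv2.INTER_CUBIC)[:600,:,::-1])
E
```

```text
t: 11.92
ee_pos: [0.5485, -0.1017, 0.309]
tool_rot: [[0.012, 1.0, -0.001], [1.0, -0.012, -0.002], [-0.002, -0.001, -1.0]]
wrist_force: [-0.5, 0.2, -1.0]
finger_gap: 0.0228
t 11.93 pos [ 0.5485 -0.1017  0.309 ] yaw 89.29 dp tool [-0.0003  0.001  -0.    ] dr tool [-0.0008  0.0019 -0.0036] F [-0.5  0.2 -1. ] gap 0.0228 q [-1.30e+01  7.10e+00  1.12e+02 -1.00e-01  6.09e+01 -1.23e+01]
```

View pics/t4.png

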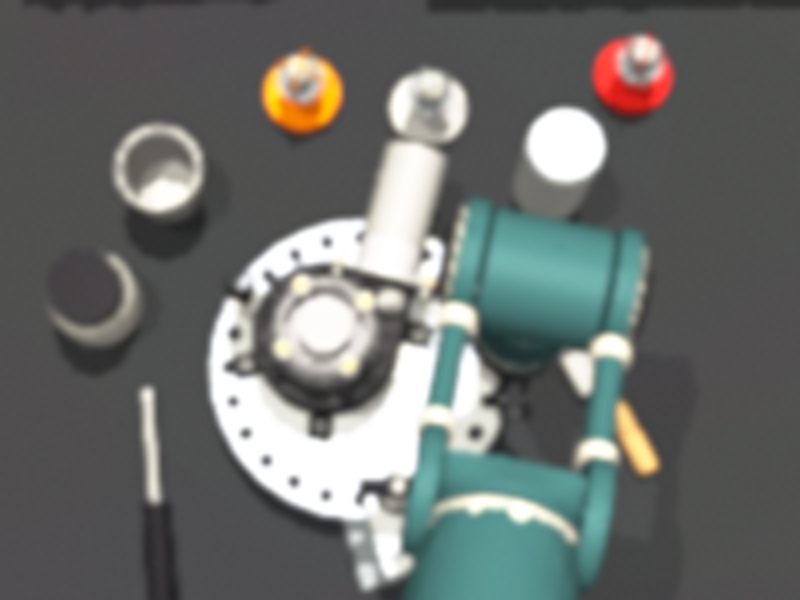

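```bash
python3 -m jog '{"dr":[[0,0,0],[0,0,0],[0,0,0],[0,0,0],[0,0,0],[0,0,0],[0,0,0],[0,0,0],[0,0,0]],"dp":[[0,0.0012,0],[0,0,0],[0,0,0],[0,0,0],[0,0,0],[0,0,-0.03],[0,0,-0.04],[0,0,-0.03],[0,0,0]],"claw":[0.2,0.2,0.7,0.7,0.7,0.7,0.7,0.7,0.7]}'; python3 - <<'E'
from h import *
togo(.4388,-.0143,.3195,88.6)
E
```

```text
t: 13.1
ee_pos: [0.5511, -0.1014, 0.4123]
tool_rot: [[0.01, 1.0, 0.0], [1.0, -0.01, -0.002], [-0.002, 0.0, -1.0]]
wrist_force: [0.3, -0.8, -0.6]
finger_gap: 0.0598
t 13.1 pos [ 0.5511 -0.1014  0.4123] yaw 89.4 dp tool [ 0.0862 -0.1132  0.0926] dr tool [0.0003 0.002  0.014 ] F [ 0.3 -0.8 -0.6] gap 0.0598 q [-1.290e+01  2.400e+00  1.056e+02 -1.000e-01  7.190e+01 -1.230e+01]
```

Back over the handle, then look at the plate angle and the handle.

```bash
python3 -m jog '{"dr":[[0,0,0],[0,0,0],[0,0,0],[0,0,0],[0,0,0]],"dp":[[0.0285,-0.0375,0],[0.0285,-0.0375,0],[0.0285,-0.0375,0],[0,0,0],[0,0,0]],"claw":[0.5,0.5,0.5,0.5,0.5]}'; python3 - <<'E'
from h import *
import cv2
togo(.4388,-.0143,.3195,88.6)
p,d=grab_frame("top");c=p[125:285,165:365];cv2.imwrite("pics/t5.png",cv2.resize(c,None,fx=4,fy=4,interpolation=cv2.INTER_CUBIC)[:600,:,::-1])
P,ok=cloud("top",d,200,310,140,290)
q=P[ok]; r=np.hypot(q[:,0]-.5505,q[:,1]-.013); q=q[(r>.12)&(r<.19)&(q[:,2]>.08)&(q[:,2]<.118)&(q[:,0]>.63)&(q[:,1]<.03)&(q[:,1]>-.085)]
mu=q[:,:2].mean(0);w,V=np.linalg.eigh(np.cov((q[:,:2]-mu).T));print("tube",len(q),mu,np.degrees(np.arctan(V[1,1]/V[0,1])),np.degrees(np.arctan2(mu[1]-.013,mu[0]-.5505)),np.sqrt(w))
p,d=grab_frame("side");c=p[130:260,150:330];cv2.imwrite("pics/s5.png",cv2.resize(c,None,fx=4,fy=4,interpolation=cv2.INTER_CUBIC)[:,:,::-1])
E
```

```text
t: 13.72
ee_pos: [0.4359, -0.0129, 0.406]
tool_rot: [[0.011, 1.0, -0.006], [1.0, -0.011, -0.001], [-0.001, -0.006, -1.0]]
wrist_force: [0.9, -0.3, 0.5]
finger_gap: 0.0426
t 13.72 pos [ 0.4359 -0.0129  0.406 ] yaw 89.34 dp tool [-0.0012  0.0034  0.0865] dr tool [-0.0055  0.0012  0.013 ] F [ 0.9 -0.3  0.5] gap 0.0426 q [-4.900e+00 -1.160e+01  1.192e+02 -1.000e-01  7.270e+01 -4.300e+00]
tube 307 [ 0.69875893 -0.02891582] -15.428716241822649 -15.786678413156736 [0.01557007 0.02053557]
```

View pics/t5.png

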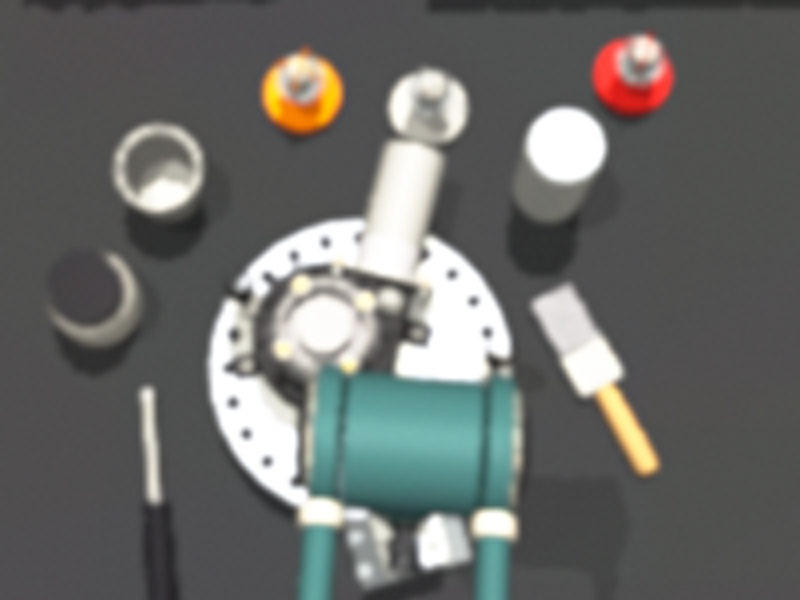

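View pics/s5.png

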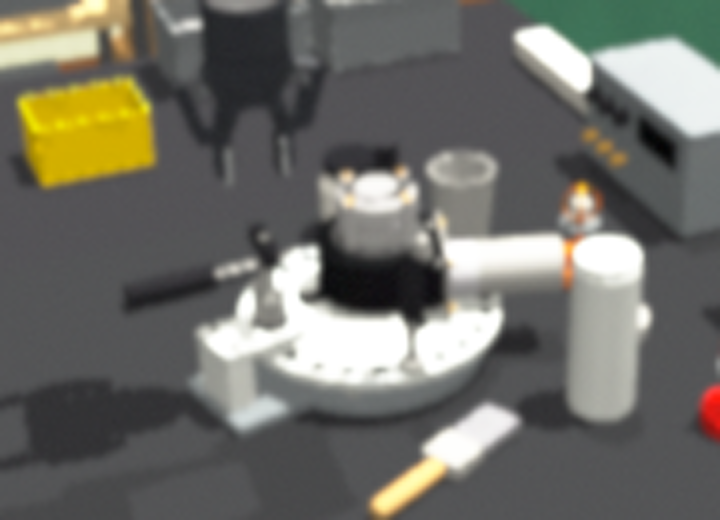

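```bash
python3 -m jog '{"dr":[[-0.005,0.001,0.013],[0,0,0],[0,0,0],[0,0,0],[0,0,0],[0,0,0]],"dp":[[-0.001,0.0034,0.02],[0,0,0.025],[0,0,0.02],[0,0,0.012],[0,0,0.004],[0,0,0]],"claw":[0.5,0.5,0.5,0.5,0.5,0.5]}'; python3 - <<'E'
from h import *
togo(.4388,-.0143,.3195,88.6)
E
```

```text
t: 14.58
ee_pos: [0.4447, -0.0176, 0.3232]
tool_rot: [[0.03, 1.0, 0.001], [1.0, -0.03, -0.001], [-0.001, 0.001, -1.0]]
wrist_force: [-0.4, -0.0, 1.4]
finger_gap: 0.0427
t 14.57 pos [ 0.4447 -0.0176  0.3232] yaw 88.26 dp tool [ 0.0031 -0.006   0.0036] dr tool [ 0.001   0.0008 -0.006 ] F [-0.4 -0.   1.4] gap 0.0427 q [ -5.5  -6.4 124.   -0.   62.4  -3.7]
```

```bash
python3 -m jog '{"dr":[[0,0,0],[0,0,0],[0,0,0],[0,0,0],[0,0,0],[0,0,0],[0,0,0]],"dp":[[0.003,-0.006,0.003],[0,0,0],[0,0,0],[0,0,0],[0,0,0],[0,0,0],[0,0,0]],"claw":[0.5,0.5,0,0,0,0,0]}'; python3 - <<'E'
from h import *
togo(.4388,-.0143,.3195,88.6)
E
```

```text
t: 15.45
ee_pos: [0.4385, -0.0139, 0.3221]
tool_rot: [[0.03, 1.0, 0.003], [1.0, -0.03, -0.001], [-0.001, 0.003, -1.0]]
wrist_force: [-1.3, 0.3, 0.3]
finger_gap: 0.0139
t 15.45 pos [ 0.4385 -0.0139  0.3221] yaw 88.28 dp tool [-0.0004  0.0003  0.0026] dr tool [ 0.0031  0.0006 -0.0057] F [-1.3  0.3  0.3] gap 0.0139 q [ -5.1  -7.1 124.7  -0.   62.2  -3.3]
```

```bash
python3 -m jog '{"dr":[[0,0,0],[0,0,0],[0,0,0],[0,0,0]],"dp":[[0,0,-0.005],[0,0,-0.004],[0,0,-0.003],[0,0,-0.001]],"claw":[0,0,0,0]}'; python3 - <<'E'
from h import *
togo(.4388,-.0143,.328,88.6)
E
```

```text
t: 15.95
ee_pos: [0.4381, -0.014, 0.3287]
tool_rot: [[0.03, 1.0, 0.003], [1.0, -0.03, -0.001], [-0.0, 0.003, -1.0]]
wrist_force: [6.4, 0.5, -15.9]
finger_gap: 0.0136
t 15.95 pos [ 0.4381 -0.014   0.3287] yaw 88.26 dp tool [-0.0003  0.0007  0.0007] dr tool [ 0.0029  0.0005 -0.0059] F [  6.4   0.5 -15.9] gap 0.0136 q [ -5.1  -7.6 124.4  -0.   63.1  -3.3]
```

Lift ≈ 20.5 mm. Twist back (to yaw ≈ 14.6) with z held up.

```bash
python3 -m jog '{"dr":[[0,0,0.12],[0,0,0.12],[0,0,0.12],[0,0,0.12],[0,0,0.12],[0,0,0.12],[0,0,0.12],[0,0,0.12],[0,0,0.12]],"dp":[[0,0,-0.0015],[0,0,-0.0013],[0,0,-0.0013],[0,0,-0.0013],[0,0,-0.0013],[0,0,-0.0013],[0,0,-0.0013],[0,0,-0.0013],[0,0,-0.0013]],"claw":[0,0,0,0,0,0,0,0,0]}'; python3 - <<'E'
from h import *
togo(.4388,-.0143,.308,14.6)
E
```

```text
t: 17.08
ee_pos: [0.4369, -0.0135, 0.3255]
tool_rot: [[0.911, 0.412, -0.001], [0.412, -0.911, 0.001], [0.0, -0.002, -1.0]]
wrist_force: [5.1, 2.0, -16.2]
finger_gap: 0.0136
t 17.07 pos [ 0.4369 -0.0135  0.3255] yaw 24.33 dp tool [0.0014 0.0016 0.0175] dr tool [-1.600e-03  1.000e-04  1.697e-01] F [  5.1   2.  -16.2] gap 0.0136 q [-5.100e+00 -7.500e+00  1.246e+02  1.000e-01  6.290e+01  6.060e+01]
```

```bash
python3 -m jog '{"dr":[[0,0,0.1],[0,0,0.075],[0,0,0],[0,0,0]],"dp":[[0,0,-0.0013],[0,0,-0.0013],[0,0,0],[0,0,0.001]],"claw":[0,0,0,0]}'; python3 - <<'E'
from h import *
togo(.4388,-.0143,.308,14.6)
E
```

```text
t: 17.58
ee_pos: [0.4368, -0.0132, 0.3214]
tool_rot: [[0.971, 0.24, -0.001], [0.24, -0.971, 0.002], [-0.0, -0.002, -1.0]]
wrist_force: [5.6, 0.4, -14.4]
finger_gap: 0.0135
t 17.57 pos [ 0.4368 -0.0132  0.3214] yaw 13.9 dp tool [0.0016 0.0016 0.0134] dr tool [-0.0022  0.0002 -0.0122] F [  5.6   0.4 -14.4] gap 0.0135 q [-5.000e+00 -7.200e+00  1.249e+02  1.000e-01  6.240e+01  7.100e+01]
```

```bash
python3 -m jog '{"dr":[[0,0,-0.008],[0,0,0],[0,0,0],[0,0,0],[0,0,0]],"dp":[[0,0,0.002],[0,0,0.002],[0,0,0.002],[0,0,0.002],[0,0,0.001]],"claw":[0,0,0,0,0]}'; python3 - <<'E'
from h import *
togo(.4388,-.0143,.308,14.6)
E
```

```text
t: 18.2
ee_pos: [0.437, -0.0132, 0.31]
tool_rot: [[0.969, 0.248, -0.001], [0.248, -0.969, 0.002], [-0.0, -0.002, -1.0]]
wrist_force: [3.8, 0.5, -10.0]
finger_gap: 0.0138
t 18.2 pos [ 0.437  -0.0132  0.31  ] yaw 14.37 dp tool [0.0015 0.0015 0.002 ] dr tool [-0.0021  0.0003 -0.004 ] F [  3.8   0.5 -10. ] gap 0.0138 q [-5.000e+00 -6.500e+00  1.255e+02  1.000e-01  6.100e+01  7.050e+01]
```

```bash
python3 -m jog '{"dr":[[0,0,0],[0,0,0],[0,0,0],[0,0,0]],"dp":[[0,0,0.001],[0,0,0.001],[0,0,0.001],[0,0,0]],"claw":[0,0,0,0]}'; python3 - <<'E'
from h import *
togo(.4388,-.0143,.308,14.6)
E
```

```text
t: 18.7
ee_pos: [0.4371, -0.0132, 0.3086]
tool_rot: [[0.969, 0.248, -0.001], [0.248, -0.969, 0.002], [-0.0, -0.002, -1.0]]
wrist_force: [2.4, 0.3, -8.7]
finger_gap: 0.0139
t 18.7 pos [ 0.4371 -0.0132  0.3086] yaw 14.38 dp tool [0.0013 0.0015 0.0006] dr tool [-0.002   0.0001 -0.0039] F [ 2.4  0.3 -8.7] gap 0.0139 q [-5.000e+00 -6.400e+00  1.256e+02  1.000e-01  6.080e+01  7.050e+01]
```

```bash
python3 -m jog '{"dr":[[0,0,0],[0,0,0],[0,0,0],[0,0,0],[0,0,0],[0,0,0],[0,0,0],[0,0,0]],"dp":[[0,0,0],[0,0,0],[0,0,0],[0,0,0],[0,0,-0.03],[0,0,-0.04],[0,0,-0.04],[0,0,0]],"claw":[0.5,0.5,0.5,0.5,0.5,0.5,0.5,0.5]}'; python3 -m jog '{"dr":[[0,0,0],[0,0,0],[0,0,0],[0,0,0],[0,0,0],[0,0,0],[0,0,0]],"dp":[[0,0.05,0],[0,0.05,0],[0,0.05,0],[0,0.05,0],[0,0.05,0],[0,0,0],[0,0,0]],"claw":[0.5,0.5,0.5,0.5,0.5,0.5,0.5]}'; python3 - <<'E'
from h import *
import cv2
togo(.4388,-.0143,.308,14.6)
p,d=grab_frame("top");c=p[125:285,165:365];cv2.imwrite("pics/t6.png",cv2.resize(c,None,fx=4,fy=4,interpolation=cv2.INTER_CUBIC)[:600,:,::-1])
P,ok=cloud("top",d,200,310,140,290)
q=P[ok]; r=np.hypot(q[:,0]-.5505,q[:,1]-.013); q=q[(r>.12)&(r<.19)&(q[:,2]>.08)&(q[:,2]<.118)&(q[:,0]>.63)&(q[:,1]<.03)&(q[:,1]>-.085)]
mu=q[:,:2].mean(0);print("tube",len(q),mu,np.degrees(np.arctan2(mu[1]-.013,mu[0]-.5505)))
P2,_=cloud("top",d,255,275,232,262);q=P2[(P2[...,2]>.14)&(P2[...,2]<.2)];x=q[:,:2]-q[:,:2].mean(0);w,V=np.linalg.eigh(x.T@x);print("bar",len(q),q.mean(0),np.median(q[:,2]),np.degrees(np.arctan(V[1,1]/V[0,1])))
p,d=grab_frame("side");c=p[130:260,150:330];cv2.imwrite("pics/s6.png",cv2.resize(c,None,fx=4,fy=4,interpolation=cv2.INTER_CUBIC)[:,:,::-1])
E
```

```text
t: 19.7
ee_pos: [0.4376, -0.0136, 0.424]
tool_rot: [[0.969, 0.248, 0.001], [0.248, -0.969, 0.002], [0.001, -0.001, -1.0]]
wrist_force: [-0.3, 0.0, -0.5]
finger_gap: 0.0429
t: 20.58
ee_pos: [0.5, -0.2612, 0.4157]
tool_rot: [[0.968, 0.251, -0.007], [0.251, -0.968, 0.008], [-0.004, -0.009, -1.0]]
wrist_force: [-0.4, 0.7, 0.0]
finger_gap: 0.0427
t 20.57 pos [ 0.5    -0.2612  0.4157] yaw 14.52 dp tool [ 0.0031 -0.2533  0.1101] dr tool [-0.0093  0.0043 -0.0013] F [-0.4  0.7  0. ] gap 0.0427 q [-30.2   2.9 104.7   0.2  72.9  45.2]
tube 307 [ 0.69822683 -0.02883525] -15.811767741771616
bar 95 [ 0.43879291 -0.01592373  0.15640186] 0.1569678581270182 14.807767252613397
```

View pics/t6.png

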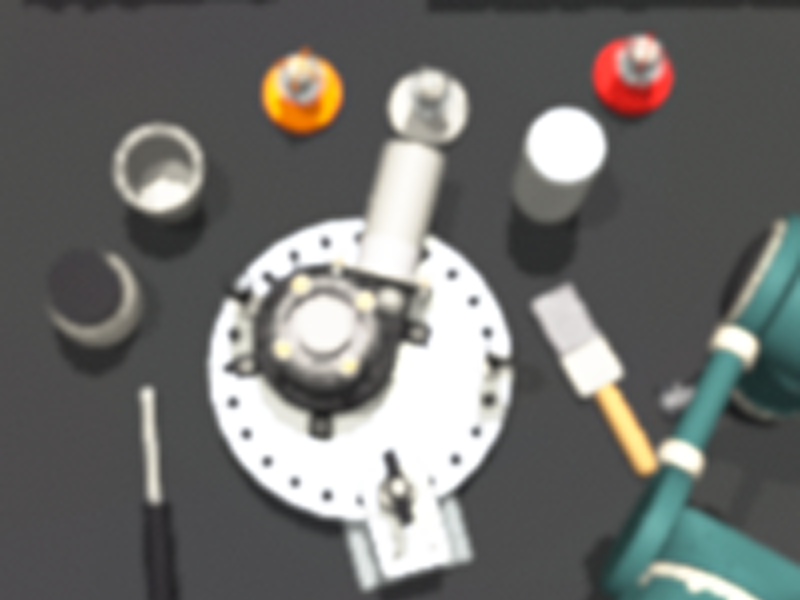

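View pics/s6.png

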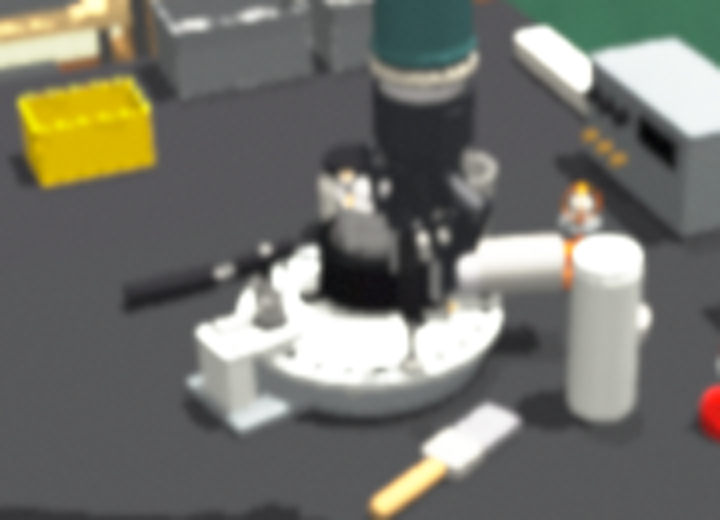

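```bash
python3 -c "
from station import *
print(job_done())"
```

```text
the job is handed in; nothing more can be done
None
```

I turned the blower from 0 to the −30° stop, so its outlet tube points at the white ball of the grey-footed probe, and the plate is locked there. I pulled and twisted the T-handle until it held by itself, swung the plate by the right hand post, then twisted the handle back and let the plunger down. The job was handed in at about 20.7 s; no verdict was reported.

My last checks from the cameras, with the arm clear of everything:

- **Aim:** the tube's direction reads −15.8° against −15.6° for the ball, about 1 mm sideways at the ball.
- **Plunger:** the top of the T-handle bar is at 157.0 mm, as at the start (about 157.3 mm), and the bar is back along the slot (14.8° against 14.5°). This means it is fully home, within the roughly 2 mm camera accuracy.
- **Other things:** in the last top view the probe, can, jar, mug, brush and screwdriver look unmoved, and so do the orange and red look-alikes. The bin looks unmoved in the side view. I did not check the wrench again at the end, but the arm never went down near it.

No check failed. Two readings were less clean. The post's top showed ragged depth readings, so I placed that grasp from the stated geometry and one side-view pixel. The swing overshot by about 0.8°, which I corrected before releasing the post.

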